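# Slide the drip tray with its sieve cup in under the funnel

## Robot

A 7-joint arm with a two-finger parallel gripper is mounted at the origin on the work surface. World frame = base frame: x ahead of the robot, y to its left, z up, the work surface at z = 0. Lengths are in m, angles in rad, forces in N, time in s.
With the tool pointing down it reaches from about 0.4 to 0.85 m from the base axis. Payload 4.5 kg.
Tool frame: the origin (TCP) lies at the centre of the arm's flange, where the gripper is bolted on; the fingertips stand r.tcp_to_tips ahead of it and the grasp point (between the pads) lies 147 mm ahead of it (r.tcp_to_tips is the distance from the TCP to the fingertips, in m); x points along the fingers, y is the direction in which the jaws open and shut, and the axes are right-handed (so a half turn about x gives the same grasp; the last joint's range is limited). The gripper opens to 88 mm and grips with 3 to 60 N. Pads are 18 mm wide; open, the fingers measure 123 mm over their backs; the gripper's body (75 mm by 187 mm) begins 45 mm behind the grasp point.
Start: joints at [1.263, 0.689, -0.195, 1.565, 0.157, 0.902, -0.215], TCP at [0.21, -0.589, 0.405] pointing down, gripper open.
Joint ranges: [-3.01, 3.01], [-0.46, 2.08], [-1.47, 1.51], [0.13, 2.56], [-1, 4.14], [0.04, 2.09], [-2.66, 2.66]. Speed limits (rad/s): [2.57, 2.57, 3.14, 3.14, 3.14, 3.14, 3.14].

## Interface

Orientations are given as a unit quaternion [x, y, z, w].
In Python, from plant import r, eyes gives the robot as it stands.
- The arm moves only by the tool carry_out, never from a script. Its argument "targets" is text: rows parted by semicolons, each of 5 numbers parted by spaces: the opening, from 0 (shut) to 1 (fully open), then the shift along the tool's x, y, z in mm, then the turn about the tool's x in rad. A call has 1 to 20 rows; each row shifts and turns the commanded pose from where the row before left it, along the tool's axes as they then stand; what a row does not reach is not made up. A row lasts 1/12 s, in which the tool goes at most 41.7 mm and 7.16 degrees, less where a joint would pass 70% of its speed; a pose out of reach is approached as far as the arm can. A call is refused whole if a number of a shift passes 41.7 or a number of a turn 0.125, either way. A call with a gripper value outside its range is refused whole. The fingers move at their own pace and stop on an object; "force" is the grip in N (left out, the last holds). Time passes only in rows, so rows that do not move let the fingers close. It gives the time, the measured TCP pose, the force and the opening at its end, in the units of the state.
- r.get_state(): the state, without advancing time (a new reading comes with each control period).
- eyes.snapshot(name): name is "scene" or "side" or "wrist"; returns (picture, depth): 480x640x3 uint8, blue, green, red; 480x640 float32, m along the optical axis (not along the pixel's ray), 0 where there is no reading.
- eyes.camera_params(name): a dict with "intrinsics" (3x3 intrinsics, pixels), "rvec" (rotation vector, rad) and "tvec" (3), from world to camera coordinates, as OpenCV has them; the wrist camera has in their place "T_tool_cam" (4x4, takes a point from camera to tool coordinates, whose origin is the TCP and whose axes are the tool frame's). Camera axes: x right, y down, z forward; pixel columns grow to the right and rows downward; lengths in m; the calibration is good to about 2 mm. A picture is of the moment at which its call begins: read the wrist's pose just before it. camera_params takes no time and is no camera call.
- r.finish_job(): hands the job in, once; it reports no verdict.
The state is a dict: "clock": time; "q": joint angles; "qd": joint speeds; "joint_torque": joint torques, N m; "tool_pos": TCP position; "eef_rot": TCP orientation; "contact_force": force on the tool from outside, world axes, zero at the start; "moment": the same for the moment, N m; "opening": opening from 0.0 (shut) to 1.0 (fully open).
Only numpy, scipy, OpenCV 4.12 (cv2) and the standard library are available. Lean on these libraries where they do the work, as an engineer would, in place of code of your own. Each camera call takes 0.05 s, during which the arm holds its last target.

## Task

With the fingertips, gently push the white tray flat along the counter, in between the legs of the funnel stand until the sieve cup standing in it is centred under the spout; there is only a little headroom above the cup. The cup must ride in upright, without you touching it and without knocking the spout or stand. Nothing may be gripped or lifted, and the stand and all else stay where they are; finish with the hand clear.

Things in the scene. Friction and masses are not known exactly. Their poses are not given: they have to be found in the camera images.
- funnel_stand: Wooden ring stand with a wide steel funnel, one loose unit, 1.2 kg. Board 176 mm (its x) by 100 (its y), underside 82 mm up, on four 18 mm dowel legs at x = +-76, y = +-38 mm: 134 mm free between left and right legs. The passage runs along its y axis, open at both ends. Funnel rim 173 mm across, 161 mm up. Origin: on the counter straight below the spout; z up.
- spout (a point): centre of the funnel spout's lower mouth (18 mm outer diameter), which hangs down through the board to 70 mm above the counter, on the stand's own vertical axis
- tray: Loose shallow white enamelled tray with a dark edge, 110 mm (its x) by 200 (its y) by 18 high, upright walls and floor 3 mm thick, about 0.28 kg. It lies flat outside the passage on the stand's +y side, -y end towards the stand, +y end free, somewhat crooked and off line. Origin: centre of its underside; z up. It slides at 1 to 6 N and stays where it is left.
- sieve_cup: Loose clear cup with steel bands and mesh floor: 73 mm across the rim, 66 at the foot, 60 high, about 0.08 kg. It stands in the tray by friction alone, about 50 mm from the tray's centre towards its -y end and some mm off its centre line; its top is 63 mm above the counter, 7 mm lower than the spout's mouth. Origin: centre of its underside; z up.
- bone_long: bystander, loose: the longer amber resin finger bone prototype, 57 mm long, 16 wide, 12 high, lying down. Origin: underside, below the middle of its length.
- bone_short: bystander, loose: the shorter amber resin finger bone prototype, 43 mm long, 12 wide, 9 high, lying down. Origin: underside, below the middle of its length.
- hip_liner: bystander, loose: white nylon hip liner, a bowl of 57 mm rim diameter, 27 mm high, open side up. Origin: underside, at the middle.
- scoop: bystander, loose: copper-tone measuring scoop, cup of 48 mm diameter and 27 mm high with a flat handle that reaches 125 mm from the cup's centre along its -x. Origin: underside, at the middle.
- scraper: bystander, loose: long black-handled scraper, 170 mm, lying flat. Origin: underside.
- wash_bottle: bystander, loose: white wash bottle, 64 mm diameter, 182 mm to the top of its bent nozzle. Origin: underside, at the middle.

How it is judged:
At the end, for the whole second after the job is handed in: The cup's axis is within 12 mm of the spout's axis; the cup stands upright (within 0.06 rad) on the tray's floor, the tray lies flat on the counter, both at rest, and the stand is within 10 mm of where it stood (horizontal distance between sieve_cup and spout below 0.012 m and angle between sieve_cup's own z axis and vertical below 0.06 rad and z of sieve_cup in the frame of tray between 0.001 and 0.006 m and height (world z) of tray below 0.003 m and angle between tray's own z axis and vertical below 0.03 rad and linear speed of each of sieve_cup, tray below 0.01 m/s and distance of funnel_stand from where it was at the start of the episode below 0.01 m); the robot touches nothing.
It fails at once if the sieve cup tips, or knocks against the spout or the stand (angle between sieve_cup's own z axis and vertical above 0.15 rad or contact force between sieve_cup and funnel_stand above 0.5 N).
It fails at once if the robot touches the sieve cup (contact force between any of the fingers, the arm and sieve_cup above 0.3 N).
It fails at once if the tray or the cup is lifted, or the tray is gripped or shoved hard (over 18 N) or pushed with anything but the fingers (height (world z) of tray above 0.008 m or angle between tray's own z axis and vertical above 0.08 rad or height (world z) of sieve_cup above 0.012 m or contact force between the fingers and tray above 18 N or contact force between the arm and tray above 1 N).
It fails at once if the stand is shifted more than 10 mm or tipped (distance of funnel_stand from where it was at the start of the episode above 0.01 m or angle between funnel_stand's own z axis and vertical above 0.05 rad).
It fails at once if another thing on the counter is moved more than 15 mm (distance of any of bone_long, bone_short, hip_liner, scoop, scraper, wash_bottle from where it was at the start of the episode above 0.015 m or angle between wash_bottle's own z axis and vertical above 0.3 rad).
It also fails if it takes over 61 s, if anything falls off the work surface, if the arm or the gripper's body presses on something with over 40 N, if the wrist force passes 120 N, or if a joint passes its speed limit or range.

## Working session

There is one attempt and no reset: what is moved stays moved. The work goes in short steps, Python scripts to look and compute and a tool call to move; the robot and the scene stay as the last step left them, time stands still between calls to the robot, and variables do not carry over. Pictures are saved under pics/ and viewed, and the job is handed in when it is done.

Besides the shell and the picture viewer there is one more tool, called after "Request:" by a JSON object that holds its "fn" and its "kwargs". carry_out: Moves the arm, as the interface text tells. Its arguments: {"type":"object","properties":{"targets":{"type":"string"},"force":{"type":"number"}},"required":["targets"]}

```bash
ls; mkdir -p pics; python3 - <<'E'
from plant import r, eyes
import cv2,numpy as np
s=r.get_state();print(s, r.tcp_to_tips)
for n in("scene","side","wrist"):
    p,d=eyes.snapshot(n);cv2.imwrite(f"pics/{n}0.png",p);np.save(f"pics/{n}0.npy",d);print(n,eyes.camera_params(n))
E
```

```text
pics
{'clock': 0.0, 'q': array([ 1.26275761,  0.68998124, -0.19448333,  1.56635649,  0.15731345,
        0.90249549, -0.21512543]), 'qd': array([-1.74938736e-04,  7.33176127e-05,  1.91091644e-03,  6.67240877e-04,
       -1.04702497e-03,  9.93418463e-05, -6.37786192e-04]), 'joint_torque': array([ 2.46671743e-04, -5.27550852e+01, -1.26715556e+00, -1.53428686e+01,
       -5.27577836e-02,  6.66128049e-03,  1.53132378e-04]), 'tool_pos': array([ 0.2093602 , -0.58853801,  0.40390737]), 'eef_rot': array([-0.69663225, -0.12091829,  0.69696851, -0.1196544 ]), 'contact_force': array([-0.0061576 ,  0.11048773,  0.489958  ]), 'moment': array([ 0.0058153 , -0.02488937, -0.06858738]), 'opening': 1.0029410341824185} 0.166
scene {'intrinsics': array([[494.32753656,   0.        , 313.77364545],
       [  0.        , 494.32753656, 245.32790692],
       [  0.        ,   0.        ,   1.        ]]), 'rvec': array([ 1.51933644,  2.15152159, -0.78166882]), 'tvec': array([ 0.21280085, -0.36953605,  1.45745302])}
side {'intrinsics': array([[604.61397508,   0.        , 316.58483208],
       [  0.        , 604.61397508, 248.12152705],
       [  0.        ,   0.        ,   1.        ]]), 'rvec': array([ 0.96313567, -2.21402882,  1.28684415]), 'tvec': array([0.38006038, 0.29219652, 1.00415335])}
wrist {'intrinsics': array([[387.73737228,   0.        , 321.20101257],
       [  0.        , 387.73737228, 241.0055497 ],
       [  0.        ,   0.        ,   1.        ]]), 'T_tool_cam': array([[ 1.43492997e-04, -2.92869060e-01,  9.56152547e-01,
         1.97563928e-02],
       [ 9.99999990e-01,  3.36252958e-05, -1.39773916e-04,
         1.81971720e-04],
       [ 8.78454329e-06,  9.56152557e-01,  2.92869062e-01,
        -7.59306991e-02],
       [ 0.00000000e+00,  0.00000000e+00,  0.00000000e+00,
         1.00000000e+00]])}
```

View pics/scene0.png

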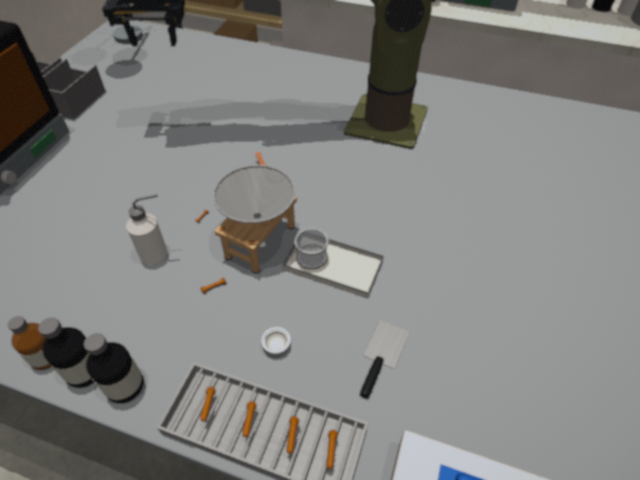

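View pics/side0.png

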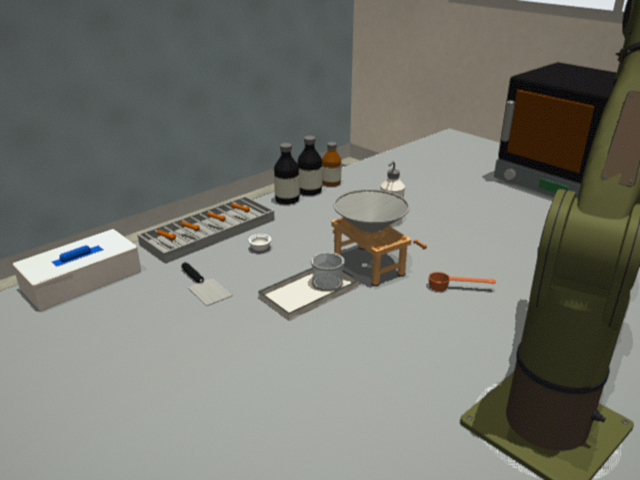

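View pics/wrist0.png

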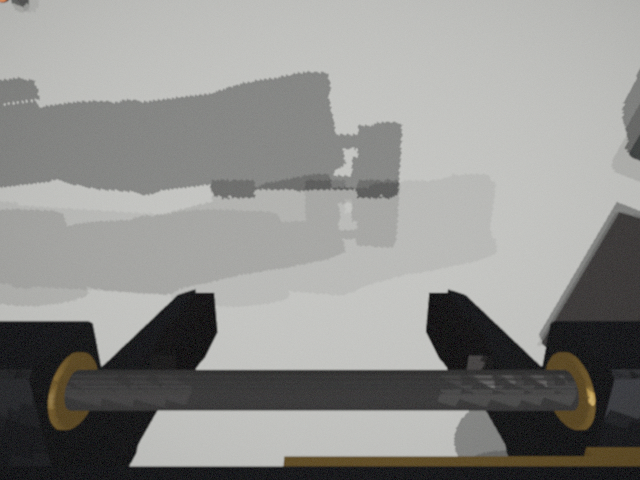

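The scene view shows the stand at about (255,215), the tray at about (335,263) with the cup at (312,248), and the arm's shadow at upper left. I'll enlarge crops to measure.

```bash
python3 - <<'E'
import cv2
p=cv2.imread("pics/scene0.png");cv2.imwrite("pics/sc_crop.png",cv2.resize(p[160:300,200:400],None,fx=4,fy=4,interpolation=cv2.INTER_CUBIC))
p=cv2.imread("pics/side0.png");cv2.imwrite("pics/si_crop.png",cv2.resize(p[180:330,250:450],None,fx=4,fy=4,interpolation=cv2.INTER_CUBIC))
E
```

```text
(no output)
```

View pics/sc_crop.png

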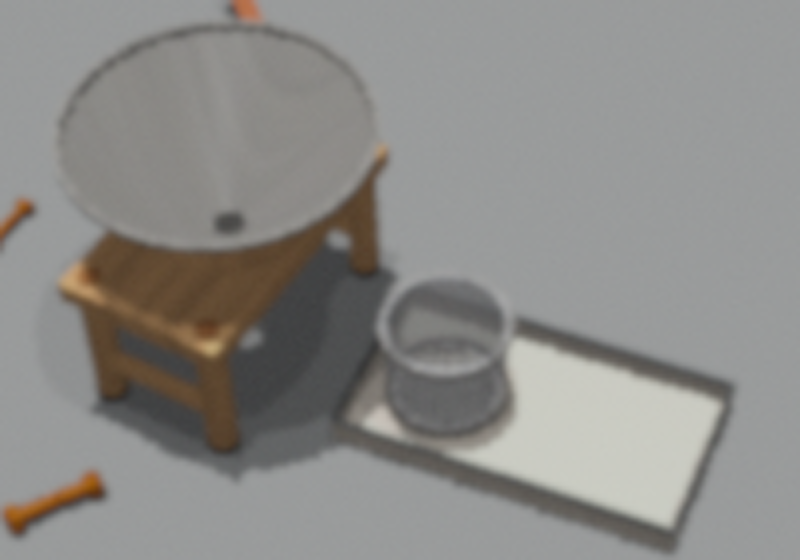

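View pics/si_crop.png

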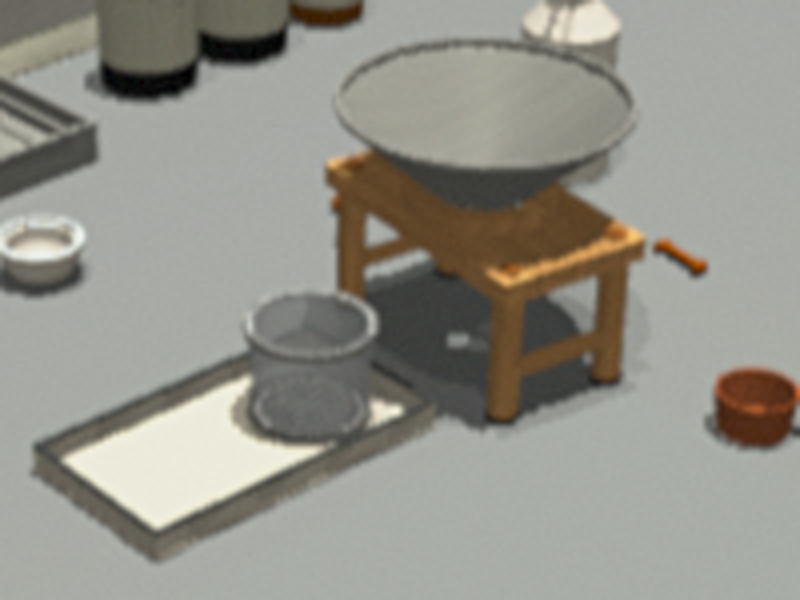

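The side view gives clear tray corners and legs. I'll fit poses from hand-picked points in both views.

```bash
cat > h.py <<'E'
import numpy as np,cv2
from scipy.optimize import least_squares
from plant import r,eyes
C={n:eyes.camera_params(n) for n in("scene","side")}
def proj(n,P):
    c=C[n];return cv2.projectPoints(np.atleast_2d(np.float64(P)),c["rvec"],c["tvec"],c["intrinsics"],None)[0][:,0]
def ray(n,uv,z):
    c=C[n];R=cv2.Rodrigues(c["rvec"])[0];o=-R.T@c["tvec"];d=R.T@np.linalg.inv(c["intrinsics"])@np.array([uv[0],uv[1],1.]);return o+d*(z-o[2])/d[2]
def sc(x,y):return (200+(x+.5)/4-.5,160+(y+.5)/4-.5)
def si(x,y):return (250+(x+.5)/4-.5,180+(y+.5)/4-.5)
E
python3 - <<'E'
from h import *
np.set_printoptions(precision=4,suppress=True)
S=lambda x,y,z:ray("scene",sc(x,y),z)
T=lambda x,y,z:ray("side",si(x,y),z)
print("tray corners scene",*[S(*a,.018)[:2] for a in[(338,420),(734,386),(681,535)]])
print("tray corners side",*[T(*a,.018)[:2] for a in[(36,450),(155,540),(437,402)]])
print("legs scene",*[S(*a,.0)[:2] for a in[(222,442),(110,390),(365,268)]])
print("legs side",*[T(*a,.0)[:2] for a in[(502,411),(605,375)]])
def circ(f,n,e,z):
    x0,x1,y0,y1=e
    return f
print("rim scene",*[S(*a,.161)[:2] for a in[(58,135),(380,160),(250,25),(200,247)]])
print("rim side",*[T(*a,.161)[:2] for a in[(334,103),(636,108),(480,42),(490,170)]])
print("cup rim scene",*[S(*a,.063)[:2] for a in[(378,325),(514,322),(446,278),(447,372)]])
print("cup rim side",*[T(*a,.063)[:2] for a in[(244,325),(379,322),(312,293),(312,357)]])
print("spout hole",S(230,223,.075)[:2])
# others
ob={"hip":((277,340),.02),"b1":((202,216),.005),"b2":((213,285),.005),"scrblade":((388,343),0),"scrh":((373,377),.01),"bottle":((152,258),0),"redhandle":((261,158),0)}
for k,(a,z) in ob.items():print(k,ray("scene",a,z)[:2])
print("scoop side",ray("side",(438,285),.01)[:2],ray("side",(494,281),.005)[:2])
E
```

```text
tray corners scene [ 0.6128 -0.0773] [0.5166 0.1225] [0.6235 0.1214]
tray corners side [0.6136 0.1204] [0.5064 0.1272] [ 0.4981 -0.0738]
legs scene [ 0.6362 -0.1385] [ 0.6235 -0.2138] [ 0.4878 -0.1107]
legs side [ 0.4852 -0.1149] [ 0.4702 -0.1876]
rim scene [ 0.5875 -0.2371] [ 0.5487 -0.0722] [ 0.4748 -0.1771] [ 0.6353 -0.1345]
rim side [ 0.6022 -0.0923] [ 0.4818 -0.2114] [ 0.6028 -0.214 ] [ 0.4862 -0.0954]
cup rim scene [ 0.5764 -0.0661] [0.5497 0.003 ] [ 0.5319 -0.0428] [ 0.5949 -0.0196]
cup rim side [ 0.5783 -0.001 ] [ 0.5295 -0.058 ] [ 0.5781 -0.0531] [ 0.5281 -0.0051]
spout hole [ 0.5435 -0.1672]
hip [ 0.792  -0.0206]
b1 [ 0.5317 -0.3255]
b2 [ 0.7069 -0.2063]
scrblade [0.7143 0.1854]
scrh [0.7991 0.1766]
bottle [ 0.683  -0.3741]
redhandle [ 0.2802 -0.279 ]
scoop side [ 0.3717 -0.1978] [ 0.2993 -0.3108]
```

```bash
cat > fit.py <<'E'
from h import *
np.set_printoptions(precision=4,suppress=True)
t=np.linspace(0,2*np.pi,361)
def ext(n,x,y,z,R):
    p=proj(n,np.c_[x+R*np.cos(t),y+R*np.sin(t),0*t+z]);return np.r_[p.min(0),p.max(0)]
def pick(f,l,tp,rr,b):
    a=f(l,tp);c=f(rr,b);return np.r_[a,c]
def cf(obs,z,R,x0):
    return least_squares(lambda p:np.concatenate([ext(n,p[0],p[1],z,R)-o for n,o in obs]),x0)
for obs in [[("scene",pick(sc,58,22,381,250))],[("side",pick(si,333,40,636,172))]]:
    s=cf(obs,.161,.0865,[.55,-.155]);print("rim",obs[0][0],s.x,s.fun)
for obs in [[("scene",pick(sc,377,274,515,376))],[("side",pick(si,243,290,380,360))]]:
    s=cf(obs,.063,.0365,[.55,-.03]);print("cup",obs[0][0],s.x,s.fun)
def tr(p,L):return np.array([[p[0]+np.cos(p[2])*a-np.sin(p[2])*b,p[1]+np.sin(p[2])*a+np.cos(p[2])*b,z] for a,b,z in L])
TL=[(.055,-.1,.018),(-.055,.1,.018),(.055,.1,.018),(-.055,-.1,.018)]
for nm,u,idx in [("scene",[sc(338,420),sc(734,386),sc(681,535)],[0,1,2]),("side",[si(36,450),si(155,540),si(437,402)],[2,1,3])]:
    s=least_squares(lambda p:(proj(nm,tr(p,[TL[i] for i in idx]))-u).ravel(),[.56,.02,0]);print("tray",nm,s.x,s.fun)
E
python3 fit.py
```

```text
rim scene [ 0.5553 -0.1591] [-1.1799 -0.629   1.1887  0.3432]
rim side [ 0.5454 -0.155 ] [-0.6557 -0.2368  0.6496  0.0402]
cup scene [ 0.5634 -0.0314] [ 0.4774 -0.013  -0.4775  0.038 ]
cup side [ 0.5533 -0.0288] [ 0.6799  0.3672 -0.6794 -0.2743]
tray scene [ 0.5642  0.0231 -0.0456] [-1.1439  0.3736  1.6099 -0.56   -0.4228 -0.029 ]
tray side [ 0.5563  0.0238 -0.0456] [-0.8933 -0.2832  0.5201 -0.0933  0.3527  0.2694]
```

Both views agree on relative poses to about 2 mm: the tray is about 23 mm off the passage line and 0.14 rad crooked. In absolute terms they differ by about 9 mm in x, so I'll check with the wrist camera. Next I work out the moves.

```bash
cat >> h.py <<'E'
from scipy.spatial.transform import Rotation as Ro
np.set_printoptions(precision=4,suppress=True)
def st():
    s=r.get_state();R=Ro.from_quat(s["eef_rot"]).as_matrix();return s,s["tool_pos"],R
def goto(x,y,z,yaw=None):
    "needed move; yaw= world angle of tool z axis"
    s,p,R=st();zy=np.arctan2(R[1,2],R[0,2]);d=R.T@(np.array([x,y,z])-p)*1000
    print("t",s["clock"],"pos",p,"zyaw",zy,"q",s["q"],"F",s["contact_force"],"open",s["opening"])
    print("R",R.tolist()) if 0 else None
    print("shift now-axes mm",d,"turn about tool x (=-dyaw)",None if yaw is None else -((yaw-zy+np.pi)%(2*np.pi)-np.pi))
E
python3 - <<'E'
from h import *
s,p,R=st();print(R)
goto(.42,.02,.404,-.18)
E
```

```text
[[-0.0005  0.3352 -0.9421]
 [ 0.0013 -0.9421 -0.3352]
 [-1.     -0.0014  0.0001]]
t 0.15 pos [ 0.2094 -0.5886  0.4041] zyaw -2.7997658206724667 q [ 1.2628  0.6898 -0.1945  1.5661  0.1573  0.9025 -0.2151] F [-0.4227 -0.1561  1.198 ] open 1.0000789489325748
shift now-axes mm [   0.7721 -502.8106 -402.449 ] turn about tool x (=-dyaw) -2.619765820672466
```

```bash
python3 - <<'E'
from h import *
goto(.40,-.1,.404); goto(.56,.2,.404,-1.75)
E
```

```text
t 0.15 pos [ 0.2094 -0.5886  0.4041] zyaw -2.7997658206724667 q [ 1.2628  0.6898 -0.1945  1.5661  0.1573  0.9025 -0.2151] F [-0.4227 -0.1561  1.198 ] open 1.0000789489325748
shift now-axes mm [   0.6274 -396.4576 -343.381 ] turn about tool x (=-dyaw) None
t 0.15 pos [ 0.2094 -0.5886  0.4041] zyaw -2.7997658206724667 q [ 1.2628  0.6898 -0.1945  1.5661  0.1573  0.9025 -0.2151] F [-0.4227 -0.1561  1.198 ] open 1.0000789489325748
shift now-axes mm [   0.9287 -625.4672 -594.6867] turn about tool x (=-dyaw) -1.0497658206724667
```

Request:
{"fn": "carry_out", "kwargs": {"targets": "0.8 0 -28 -26 0;0.8 0 -30 -26 0;0.8 0 -30 -26 0;0.8 0 -30 -26 0;0.8 0 -30 -26 0;0.8 0 -30 -26 0;0.8 0 -30 -26 0;0.8 0 -30 -26 0;0.8 0 -30 -26 0;0.8 0 -30 -26 0;0.8 0 -30 -26 0;0.8 0 -30 -26 0;0.8 0 -30 -26 0;0.8 0 -30 -26 0;0.8 0 -30 -26 0;0.8 0 -30 -26 0;0.8 0 -30 -26 0;0.8 0 -30 -26 0;0.8 0 -30 -26 0;0.8 0 -28 -26 0"}}

```text
clock: 1.82
tool_pos: [0.4997, 0.1494, 0.4046]
eef_rot: [-0.697, -0.121, 0.697, -0.121]
contact_force: [0.6, -1.7, -0.8]
opening: 0.801
```

Request:
{"fn": "carry_out", "kwargs": {"targets": "0.8 0 -10 -20 -0.12;0.8 0 -10 -20 -0.12;0.8 0 0 -20 -0.12;0.8 0 0 -10 -0.12;0.8 0 0 0 -0.12;0.8 0 0 0 -0.12;0.8 0 0 0 -0.12;0.8 0 0 0 -0.12;0.8 0 0 0 -0.08;0.8 0 0 0 0"}}

```text
clock: 2.65
tool_pos: [0.5529, 0.1981, 0.4043]
eef_rot: [-0.544, -0.451, 0.545, -0.451]
contact_force: [0.4, -0.3, -1.4]
opening: 0.798
```

```bash
python3 - <<'E'
from h import *
goto(.56,.2,.404,-1.75)
s,p,R=st()
im,d=eyes.snapshot("wrist");cv2.imwrite("pics/w1.png",im);np.save("pics/w1.npy",d);np.savez("pics/w1p.npz",p=p,R=R)
E
```

```text
t 2.65 pos [0.5529 0.1981 0.4043] zyaw -1.7580203182186906 q [-0.1864  0.659  -0.4079  1.6764  0.3217  0.8741 -0.9137] F [ 0.3701 -0.2779 -1.3638] open 0.7978162005814877
shift now-axes mm [ 0.2917  6.6249 -3.1744] turn about tool x (=-dyaw) -0.008020318218690647
```

View pics/w1.png

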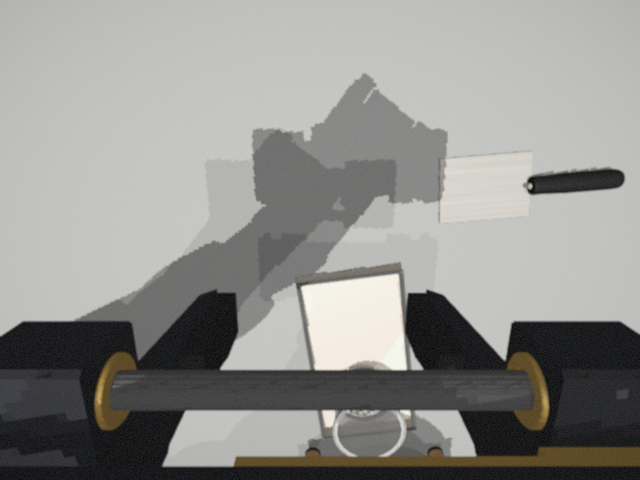

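The wrist view shows the tray's free end from (298,280) to (402,265), with the cup rim at (370,432) partly behind the hand. I'll measure the corners.

```bash
cat >> h.py <<'E'
def wray(tag,uv,z):
    q=np.load(f"pics/{tag}p.npz");c=eyes.camera_params("wrist");T=c["T_tool_cam"];R=q["R"]
    o=q["p"]+R@T[:3,3];d=R@T[:3,:3]@np.linalg.inv(c["intrinsics"])@np.array([uv[0],uv[1],1.]);return o+d*(z-o[2])/d[2]
E
python3 - <<'E'
from h import *
im=cv2.imread("pics/w1.png");cv2.imwrite("pics/w1c.png",cv2.resize(im[250:470,280:440],None,fx=3.6,fy=2.7,interpolation=cv2.INTER_CUBIC)) 
cv2.imwrite("pics/w1c.png",cv2.resize(im[255:455,280:460],None,fx=3,fy=3,interpolation=cv2.INTER_CUBIC))
d=np.load("pics/w1.npy");print(d[300,350],d[200,480])
E
```

```text
0.41660294 0.38707992
```

View pics/w1c.png

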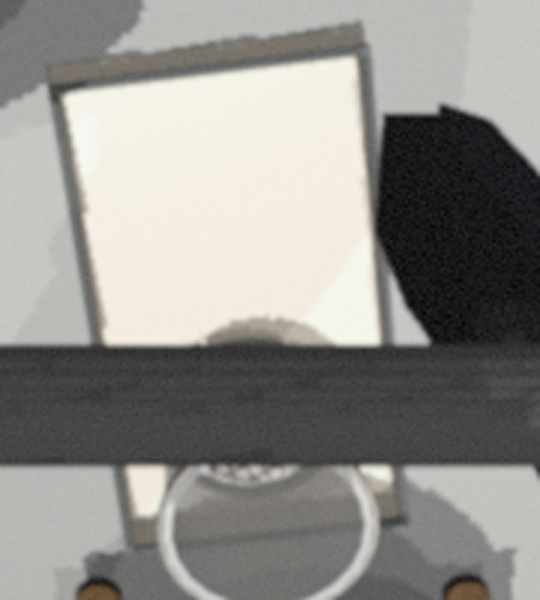

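```bash
cat > wm.py <<'E'
from h import *
def uv(x,y):return (280+(x+.5)/3-.5,255+(y+.5)/3-.5)
W=lambda x,y,z:wray("w1",uv(x,y),z)[:2]
a,b,c,d=W(52,88,.018),W(370,45,.018),W(130,546,.018),W(407,520,.018)
print("corners",a,b,c,d,"w",np.linalg.norm(a-b),np.linalg.norm(c-d),"L",np.linalg.norm(a-c),np.linalg.norm(b-d))
m=(a+b+c+d)/4;ax=(a+b-c-d);yaw=-np.arctan2(ax[0],ax[1]);print("tray",m,yaw,"yaw end",np.arctan2(*(b-a)[::-1]),np.arctan2(*(d-c)[::-1]))
print("base +y",W(48,68,0),W(361,24,0))
print("cup rim L R",W(160,528,.063),W(380,524,.063),(W(160,528,.063)+W(380,524,.063))/2)
l,rr=W(98,577,0),W(467,574,0);print("legs edge",l,rr,np.linalg.norm(rr-l),np.arctan2(*(rr-l)[::-1]))
E
python3 wm.py
```

```text
corners [0.5131 0.1215] [0.6216 0.1169] [ 0.5035 -0.0735] [ 0.6111 -0.0811] w 0.1086586961508459 0.1078301367915755 L 0.1952184937120079 0.1983565935781114
tray [0.5623 0.0209] -0.0512863285686852 yaw end -0.04199184064183443 -0.07102415838324333
base +y [0.5106 0.1219] [0.6222 0.1177]
cup rim L R [ 0.5227 -0.0255] [ 0.5965 -0.0377] [ 0.5596 -0.0316]
legs edge [ 0.4845 -0.1036] [ 0.6344 -0.1303] 0.152265006884054 -0.17648661078785963
```

Request:
{"fn": "carry_out", "kwargs": {"targets": "0.8 0 0 0 -0.12;0.8 0 0 0 -0.12;0.8 0 0 0 -0.12;0.8 0 0 0 -0.12;0.8 0 0 0 -0.12;0.8 0 0 0 -0.12;0.8 0 0 0 -0.12;0.8 0 0 0 -0.12;0.8 0 0 0 -0.12;0.8 0 0 0 -0.12;0.8 0 0 0 -0.12;0.8 0 0 0 -0.12;0.8 0 0 0 -0.12;0.8 0 0 0 -0.02"}}

```text
clock: 3.87
tool_pos: [0.553, 0.1982, 0.4043]
eef_rot: [0.063, 0.705, -0.063, 0.704]
contact_force: [-0.1, -0.4, 0.4]
opening: 0.799
```

```bash
python3 - <<'E'
from h import *
goto(.463,.053,.174,-.18)
E
```

```text
t 3.8667 pos [0.553  0.1982 0.4043] zyaw -0.17872275849704408 q [ 0.0391  0.7539 -0.844   1.664   0.6419  1.0238  0.3732] F [-0.088  -0.3787  0.4245] open 0.7985766496395373
shift now-axes mm [ 230.4131 -158.7273  -62.6006] turn about tool x (=-dyaw) 0.0012772415029558282
```

Request:
{"fn": "carry_out", "kwargs": {"targets": "0.8 0 -32 -13 0;0.8 0 -32 -13 0;0.8 0 -32 -13 0;0.8 0 -32 -12 0;0.8 0 -31 -12 0;0.8 30 0 0 0;0.8 30 0 0 0;0.8 30 0 0 0;0.8 30 0 0 0;0.8 30 0 0 0;0.8 25 0 0 0;0.8 15 0 0 0;0.8 0 0 0 0;0.8 0 0 0 0"}}

```text
clock: 5.03
tool_pos: [0.4625, 0.0534, 0.2145]
eef_rot: [0.064, 0.704, -0.065, 0.704]
contact_force: [-0.4, -0.9, -0.4]
opening: 0.801
```

```bash
python3 - <<'E'
from h import *
goto(.463,.053,.174,-.18)
s,p,R=st()
im,d=eyes.snapshot("wrist");cv2.imwrite("pics/w2.png",im);np.savez("pics/w2p.npz",p=p,R=R)
im,d=eyes.snapshot("scene");cv2.imwrite("pics/s2.png",cv2.resize(im[120:320,200:440],None,fx=3.3,fy=3,interpolation=cv2.INTER_CUBIC))
E
```

```text
t 5.0333 pos [0.4625 0.0534 0.2145] zyaw -0.18197189245340445 q [ 0.0906  0.892  -0.5005  2.1594  1.2031  0.4126 -0.0246] F [-0.3717 -0.8755 -0.3767] open 0.8005061121937905
shift now-axes mm [40.4876 -0.2711  0.5791] turn about tool x (=-dyaw) -0.0019718924534046778
```

View pics/w2.png

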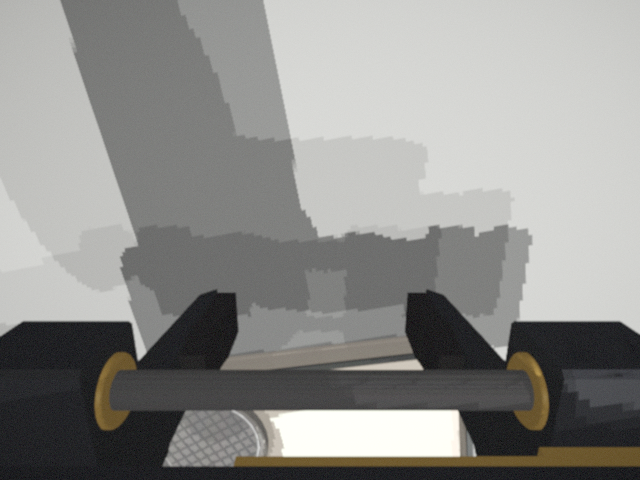

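View pics/s2.png

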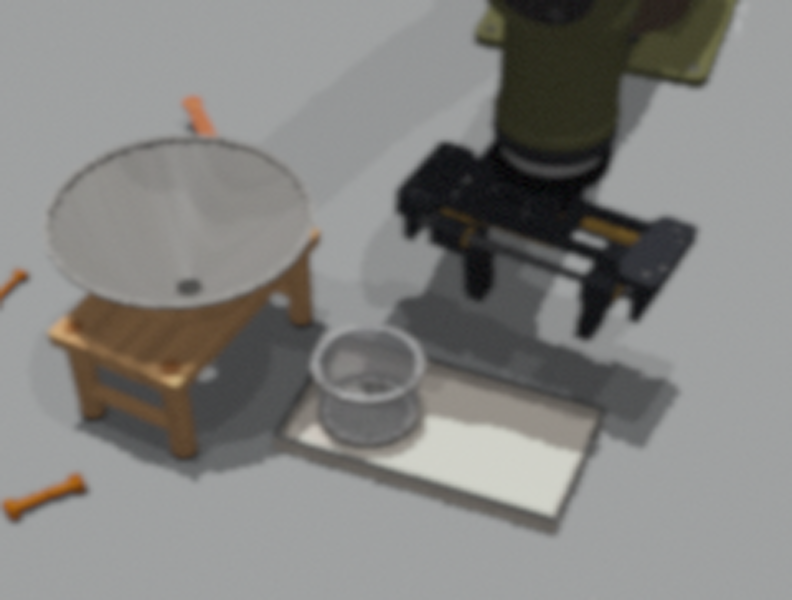

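Request:
{"fn": "carry_out", "kwargs": {"targets": "0.8 20 0 0 0;0.8 15 0 0 0;0.8 5 0 0 0;0.8 0 0 0 0;0.8 0 0 6 0;0.8 0 0 6 0;0.8 0 0 6 0;0.8 0 0 4 0;0.8 0 0 3 0;0.8 0 0 2 0;0.8 0 0 2 0;0.8 0 0 2 0;0.8 0 0 2 0;0.8 0 0 2 0;0.8 0 0 2 0;0.8 0 0 2 0;0.8 0 0 2 0;0.8 0 0 1 0;0.8 0 0 1 0;0.8 0 0 0 0"}}

```text
clock: 6.8
tool_pos: [0.5052, 0.0454, 0.1746]
eef_rot: [0.064, 0.704, -0.064, 0.704]
contact_force: [-2.0, 1.4, 1.4]
opening: 0.802
```

```bash
python3 - <<'E'
from h import *
goto(.463,.053,.174,-.18)
s,p,R=st()
im,d=eyes.snapshot("wrist");cv2.imwrite("pics/w3.png",im);np.savez("pics/w3p.npz",p=p,R=R)
im,d=eyes.snapshot("scene");cv2.imwrite("pics/s3.png",cv2.resize(im[160:300,200:400],None,fx=4,fy=4,interpolation=cv2.INTER_CUBIC))
E
```

```text
t 6.8 pos [0.5052 0.0454 0.1746] zyaw -0.1802361428736119 q [ 0.1098  0.9855 -0.4844  2.0405  1.1838  0.4328  0.0688] F [-1.9775  1.3567  1.3645] open 0.8015302222603713
shift now-axes mm [  0.6144  -0.1224 -42.873 ] turn about tool x (=-dyaw) -0.00023614287361173325
```

View pics/w3.png

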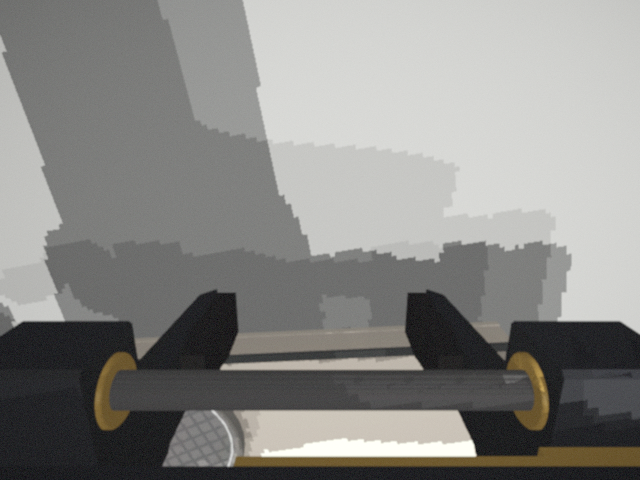

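View pics/s3.png

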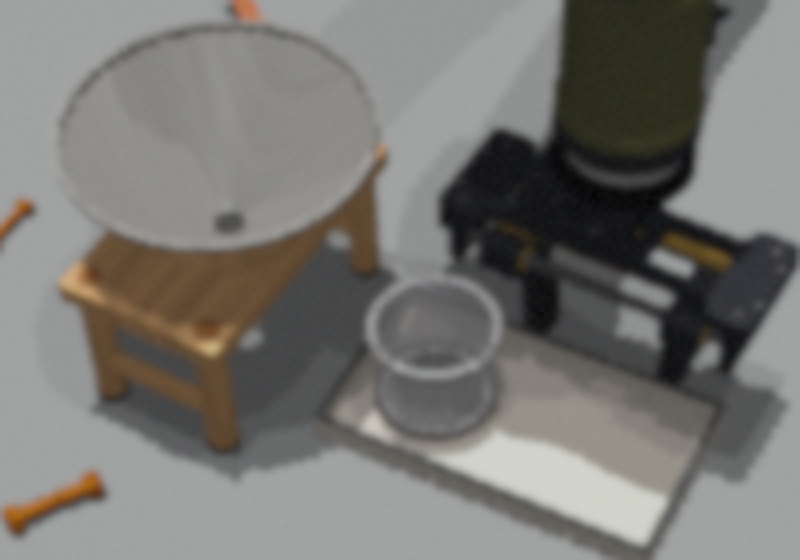

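Rotation is working: in the wrist view the wall edge, (229,360) to (500,347), is still tilted by about 0.05 rad. I'll continue.

Request:
{"fn": "carry_out", "kwargs": {"targets": "0.8 0 0 1 0;0.8 0 0 2 0;0.8 0 0 2 0;0.8 0 0 2 0;0.8 0 0 2 0;0.8 0 0 1 0;0.8 0 0 1 0;0.8 0 0 0 0"}}

```text
clock: 7.57
tool_pos: [0.5154, 0.0433, 0.1746]
eef_rot: [0.064, 0.704, -0.064, 0.704]
contact_force: [-2.2, 0.5, -0.0]
opening: 0.799
```

```bash
python3 - <<'E'
from h import *
goto(.463,.053,.174,-.18)
s,p,R=st()
im,d=eyes.snapshot("wrist");cv2.imwrite("pics/w4.png",im);np.savez("pics/w4p.npz",p=p,R=R)
im,d=eyes.snapshot("scene");cv2.imwrite("pics/s4.png",cv2.resize(im[160:300,200:400],None,fx=4,fy=4,interpolation=cv2.INTER_CUBIC))
im,d=eyes.snapshot("side");cv2.imwrite("pics/t4.png",cv2.resize(im[180:330,250:450],None,fx=4,fy=4,interpolation=cv2.INTER_CUBIC))
E
```

```text
t 7.5667 pos [0.5154 0.0433 0.1746] zyaw -0.1805044130311877 q [ 0.128   0.9935 -0.5057  2.0097  1.1469  0.4621  0.1205] F [-2.156   0.4599 -0.0496] open 0.799398294957697
shift now-axes mm [  0.6804   0.14   -53.3235] turn about tool x (=-dyaw) -0.0005044130311877559
```

View pics/w4.png

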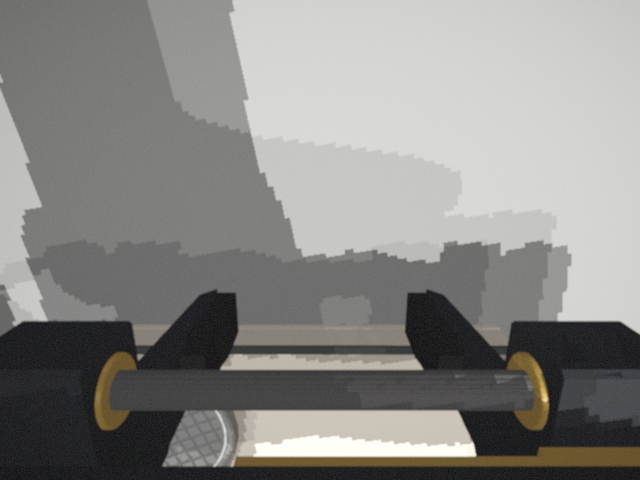

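View pics/s4.png

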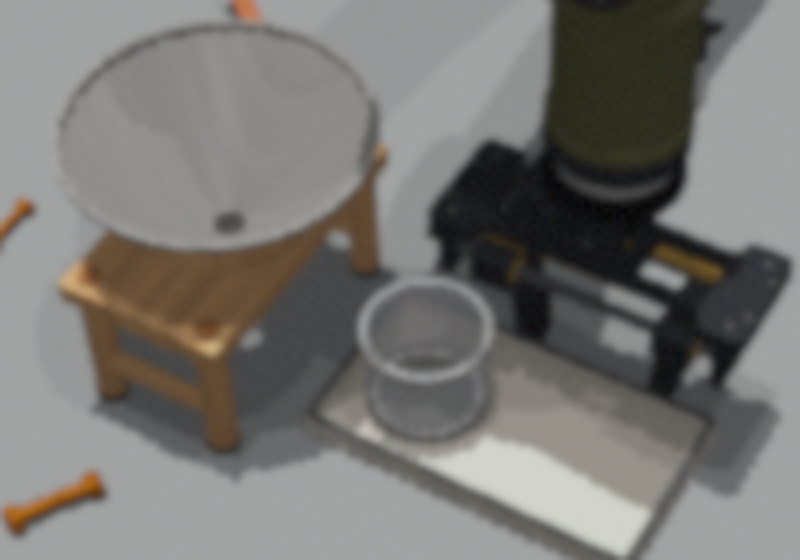

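View pics/t4.png

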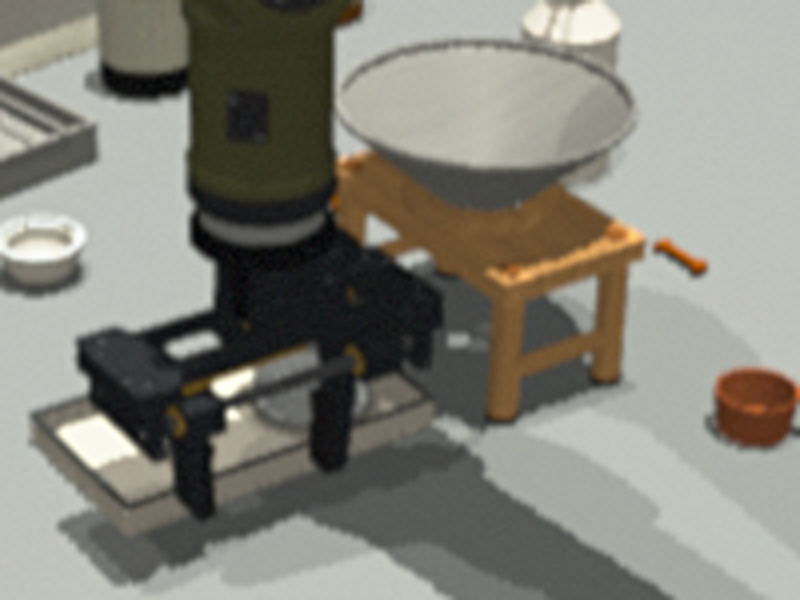

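Now the wall is parallel to the hand, at rows ≈ 349 on both sides, and the cup rim is at (358–496, 277–381) in the scene crop. I'll compute the lateral offset in the stand frame.

```bash
cat > st.py <<'E'
from fit import *
print("----")
def stand(p,S,yaw=-.18):
    d=np.array(p)[:2]-S;return np.array([d[0]*np.cos(yaw)+d[1]*np.sin(yaw),-d[0]*np.sin(yaw)+d[1]*np.cos(yaw)])
Ssc=np.array([.5553,-.1591]);Ssi=np.array([.5454,-.155]);Sw=np.array([.551,-.163])
E
python3 - <<'E'
from st import *
s=cf([("scene",pick(sc,356,275,497,381))],.063,.0365,[.55,-.03]);print("cup",s.x,s.fun,stand(s.x,Ssc))
for a,z in[((312,412),.018),((711,428),.018)]:
    print("tray corner",stand(ray("scene",sc(*a),z),Ssc))
print("side corners",[stand(ray("side",si(*a),.018),Ssi) for a in[(437,400),(33,415),(127,508)]])
print("wrist wall",[stand(wray("w4",a,.018),Sw) for a in[(245,346),(400,346)]],[stand(wray("w4",a,.0),Sw) for a in[(245,326),(400,326)]])
print("hand",stand(st()[1],Sw))
E
```

```text
rim scene [ 0.5553 -0.1591] [-1.1799 -0.629   1.1887  0.3432]
rim side [ 0.5454 -0.155 ] [-0.6557 -0.2368  0.6496  0.0402]
cup scene [ 0.5634 -0.0314] [ 0.4774 -0.013  -0.4775  0.038 ]
cup side [ 0.5533 -0.0288] [ 0.6799  0.3672 -0.6794 -0.2743]
tray scene [ 0.5642  0.0231 -0.0456] [-1.1439  0.3736  1.6099 -0.56   -0.4228 -0.029 ]
tray side [ 0.5563  0.0238 -0.0456] [-0.8933 -0.2832  0.5201 -0.0933  0.3527  0.2694]
----
cup [ 0.569  -0.0407] [ 0.8301  0.4837 -0.8301 -0.398 ] [-0.0077  0.119 ]
tray corner [0.0443 0.0753]
tray corner [-0.0553  0.2716]
side corners [array([-0.0594,  0.0702]), array([0.0497, 0.2682]), array([-0.0564,  0.2686])]
wrist wall [array([-0.0615,  0.1657]), array([-0.0614,  0.2281])] [array([-0.0604,  0.1622]), array([-0.0603,  0.2317])]
hand [-0.072   0.1966]
```

Request:
{"fn": "carry_out", "kwargs": {"targets": "0.8 0 0 1 0;0.8 0 0 2 0;0.8 0 0 2 0;0.8 0 0 1 0;0.8 0 0 0 0;0.8 0 0 -2 0;0.8 0 0 -8 0;0.8 0 0 -20 0;0.8 0 0 -30 0;0.8 -20 0 0 0;0.8 -35 0 0 0;0.8 -35 0 0 0;0.8 0 0 0 0;0.8 0 0 0 0"}}

```text
clock: 8.88
tool_pos: [0.4678, 0.0528, 0.2663]
eef_rot: [0.064, 0.702, -0.063, 0.707]
contact_force: [-0.0, 0.8, 0.1]
opening: 0.804
```

```bash
python3 - <<'E'
from h import *
goto(.463,.053,.174,-.18)
im,d=eyes.snapshot("scene");cv2.imwrite("pics/s5.png",cv2.resize(im[160:310,200:400],None,fx=4,fy=4,interpolation=cv2.INTER_CUBIC))
im,d=eyes.snapshot("side");cv2.imwrite("pics/t5.png",cv2.resize(im[180:330,250:450],None,fx=4,fy=4,interpolation=cv2.INTER_CUBIC))
E
```

```text
t 8.8833 pos [0.4678 0.0528 0.2663] zyaw -0.18028000852089687 q [ 0.1467  0.8009 -0.5856  2.1285  0.9803  0.5001  0.1894] F [-0.0079  0.8312  0.0759] open 0.8043471783849935
shift now-axes mm [92.2184 -0.7945 -5.3683] turn about tool x (=-dyaw) -0.00028000852089693495
```

View pics/s5.png

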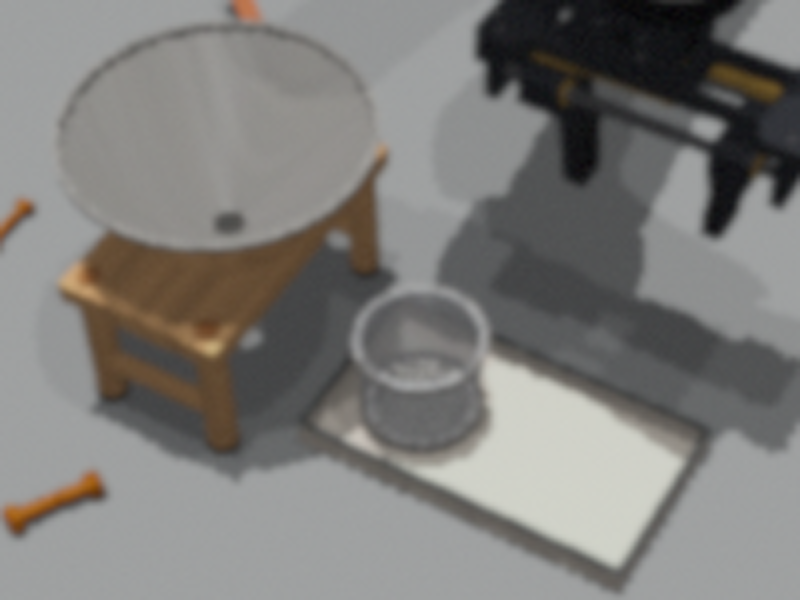

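View pics/t5.png

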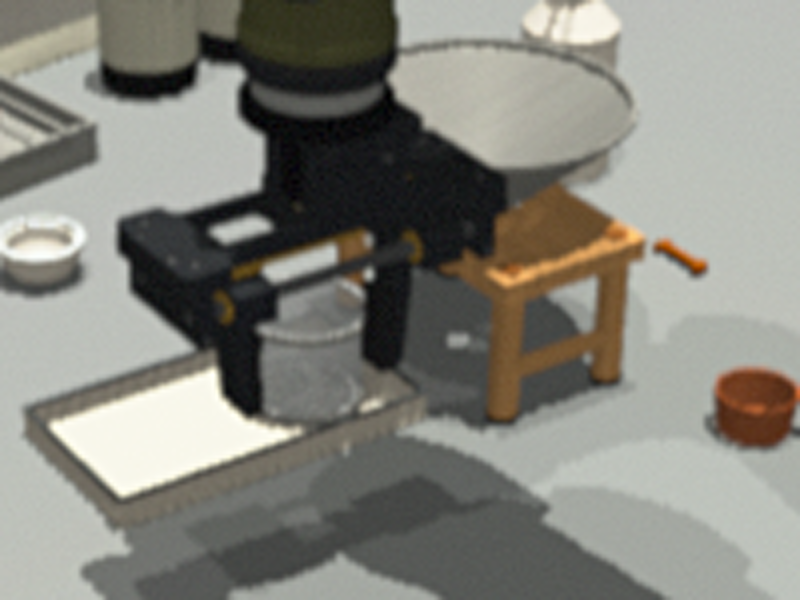

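```bash
python3 - <<'E'
from st import *
s=cf([("scene",pick(sc,350,284,491,390))],.063,.0365,[.55,-.03]);print("cup",s.x,s.fun,stand(s.x,Ssc))
for a,z in[((304,420),.018),((709,432),.018),((622,578),.018)]:
    print("tray corner",stand(ray("scene",sc(*a),z),Ssc))
print("side corners",[stand(ray("side",si(*a),.018),Ssi) for a in[(422,395),(27,410),(122,500)]])
# stand axis check from legs
e=np.array([np.cos(-.18),np.sin(-.18)]);n=np.array([-e[1],e[0]])
g=Sw+n*.33;print("pre-push target",g)
goto(*g,.174,-np.pi/2-.18)
E
```

```text
rim scene [ 0.5553 -0.1591] [-1.1799 -0.629   1.1887  0.3432]
rim side [ 0.5454 -0.155 ] [-0.6557 -0.2368  0.6496  0.0402]
cup scene [ 0.5634 -0.0314] [ 0.4774 -0.013  -0.4775  0.038 ]
cup side [ 0.5533 -0.0288] [ 0.6799  0.3672 -0.6794 -0.2743]
tray scene [ 0.5642  0.0231 -0.0456] [-1.1439  0.3736  1.6099 -0.56   -0.4228 -0.029 ]
tray side [ 0.5563  0.0238 -0.0456] [-0.8933 -0.2832  0.5201 -0.0933  0.3527  0.2694]
----
cup [ 0.5761 -0.0415] [ 0.7659  0.38   -0.7662 -0.3063] [-0.0006  0.1194]
tray corner [0.0512 0.0745]
tray corner [-0.0523  0.2718]
tray corner [0.0563 0.2733]
side corners [array([-0.0506,  0.0742]), array([0.056 , 0.2687]), array([-0.0486,  0.2672])]
pre-push target [0.6101 0.1617]
t 8.9833 pos [0.4669 0.0523 0.2642] zyaw -0.18001203900631188 q [ 0.1454  0.8045 -0.5829  2.1299  0.9807  0.4999  0.1892] F [ 0.3378 -0.1925  0.0693] open 0.8010169322482286
shift now-axes mm [ 90.463  133.289  121.0243] turn about tool x (=-dyaw) 1.5707842877885847
```

Request:
{"fn": "carry_out", "kwargs": {"targets": "0.8 -30 20 0 0;0.8 0 37 0 0.12;0.8 0 38 5 0.12;0.8 0 39 10 0.12;0.8 0 30 20 0.12;0.8 0 10 30 0.12;0.8 0 -20 30 0.12;0.8 0 -20 30 0.12;0.8 0 -20 20 0.12;0.8 0 0 0 0.12;0.8 0 0 0 0.12;0.8 0 0 0 0.12;0.8 0 0 0 0.12;0.8 0 0 0 0.12;0.8 0 0 0 0.01;0.8 0 0 0 0"}}

```text
clock: 10.32
tool_pos: [0.5837, 0.0814, 0.2934]
eef_rot: [-0.541, -0.453, 0.542, -0.455]
contact_force: [-0.8, -0.0, -0.1]
opening: 0.803
```

```bash
python3 - <<'E'
from h import *
goto(.6101,.1617,.174,-np.pi/2-.18)
E
```

```text
t 10.3167 pos [0.5837 0.0814 0.2934] zyaw -1.7464832724292327 q [-0.0441  0.8028 -0.3027  1.7677  0.3774  0.6292 -0.7436] F [-0.8327 -0.0238 -0.0816] open 0.8031190023049732
shift now-axes mm [119.2133  11.8891 -83.995 ] turn about tool x (=-dyaw) 0.00431305436566376
```

Request:
{"fn": "carry_out", "kwargs": {"targets": "0.8 0 6 -35 0.004;0.8 0 6 -30 0;0.8 0 0 0 0;0.8 30 0 0 0;0.8 30 0 0 0;0.8 30 0 0 0;0.8 20 0 0 0;0.8 9 0 0 0;0.8 0 0 0 0;0.8 0 0 0 0"}}

```text
clock: 11.15
tool_pos: [0.6078, 0.143, 0.1757]
eef_rot: [0.544, 0.452, -0.543, 0.453]
contact_force: [0.0, -0.0, 0.2]
opening: 0.798
```

```bash
python3 - <<'E'
from st import *
goto(.6101,.1617,.174,-np.pi/2-.18)
s,p,R=st();print("hand",stand(p,Sw))
im,d=eyes.snapshot("wrist");cv2.imwrite("pics/w6.png",im);np.savez("pics/w6p.npz",p=p,R=R)
E
```

```text
rim scene [ 0.5553 -0.1591] [-1.1799 -0.629   1.1887  0.3432]
rim side [ 0.5454 -0.155 ] [-0.6557 -0.2368  0.6496  0.0402]
cup scene [ 0.5634 -0.0314] [ 0.4774 -0.013  -0.4775  0.038 ]
cup side [ 0.5533 -0.0288] [ 0.6799  0.3672 -0.6794 -0.2743]
tray scene [ 0.5642  0.0231 -0.0456] [-1.1439  0.3736  1.6099 -0.56   -0.4228 -0.029 ]
tray side [ 0.5563  0.0238 -0.0456] [-0.8933 -0.2832  0.5201 -0.0933  0.3527  0.2694]
----
t 11.15 pos [0.6078 0.143  0.1757] zyaw -1.7524061507963664 q [-0.1817  1.0122 -0.225   1.6895  0.4194  0.4865 -0.8591] F [ 0.0336 -0.0246  0.2033] open 0.7982917678193105
shift now-axes mm [  1.6769  -1.0802 -18.7671] turn about tool x (=-dyaw) -0.0016098240014699172
hand [0.0011 0.3113]
```

View pics/w6.png

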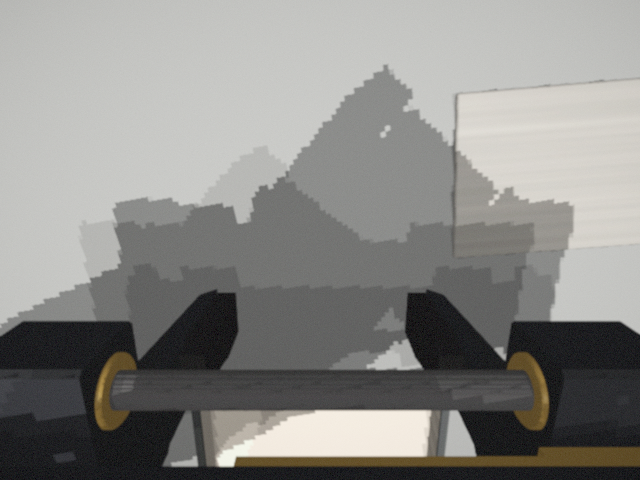

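Request:
{"fn": "carry_out", "kwargs": {"targets": "0.8 0 0 6 0;0.8 0 0 6 0;0.8 0 0 5 0;0.8 0 0 3 0;0.8 0 0 2 0;0.8 0 0 1.5 0;0.8 0 0 1.5 0;0.8 0 0 1.5 0;0.8 0 0 2 0;0.8 0 0 2 0;0.8 0 0 2.5 0;0.8 0 0 2.5 0;0.8 0 0 2.5 0;0.8 0 0 2.5 0;0.8 0 0 2.5 0;0.8 0 0 2.5 0;0.8 0 0 2 0;0.8 0 0 1.5 0;0.8 0 0 1 0;0.8 0 0 0 0"}}

```text
clock: 12.87
tool_pos: [0.5986, 0.0935, 0.1757]
eef_rot: [0.544, 0.451, -0.543, 0.453]
contact_force: [1.3, 2.9, 1.2]
opening: 0.8
```

```bash
python3 - <<'E' | sed 1,7d
from st import *
goto(.6101,.1617,.174,-np.pi/2-.18)
s,p,R=st();print("hand",stand(p,Sw))
im,d=eyes.snapshot("wrist");cv2.imwrite("pics/w7.png",im);np.savez("pics/w7p.npz",p=p,R=R)
im,d=eyes.snapshot("scene");cv2.imwrite("pics/s7.png",cv2.resize(im[160:310,200:400],None,fx=4,fy=4,interpolation=cv2.INTER_CUBIC))
im,d=eyes.snapshot("side");cv2.imwrite("pics/t7.png",cv2.resize(im[180:330,250:450],None,fx=4,fy=4,interpolation=cv2.INTER_CUBIC))
E
```

```text
t 12.8667 pos [0.5986 0.0935 0.1757] zyaw -1.7539116146644453 q [-0.1082  0.9981 -0.2195  1.7492  0.4456  0.4423 -0.8189] F [1.2863 2.8546 1.2173] open 0.7995011093799267
shift now-axes mm [  1.679   -1.0969 -69.1496] turn about tool x (=-dyaw) -0.003115287869548844
hand [0.0009 0.2609]
```

View pics/w7.png

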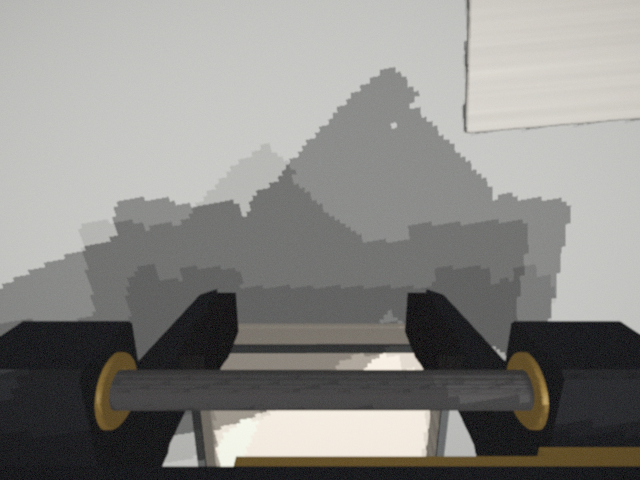

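View pics/s7.png

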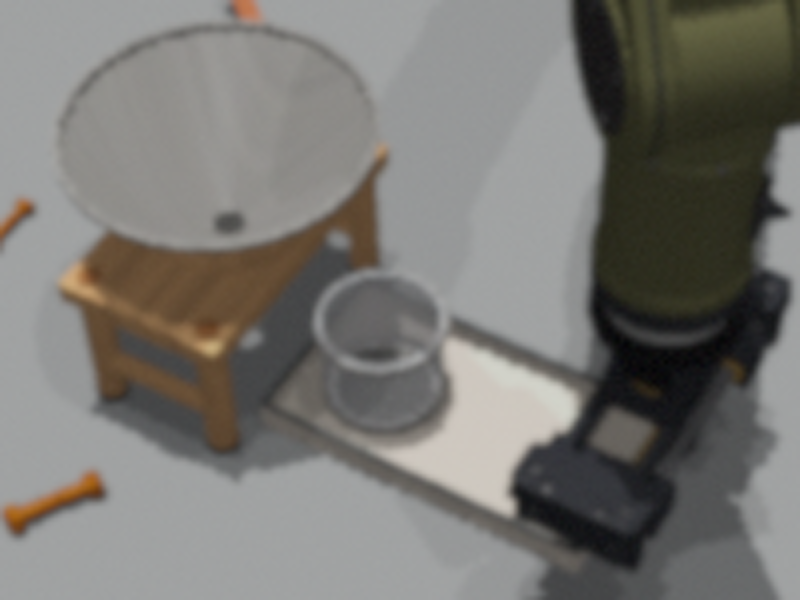

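View pics/t7.png

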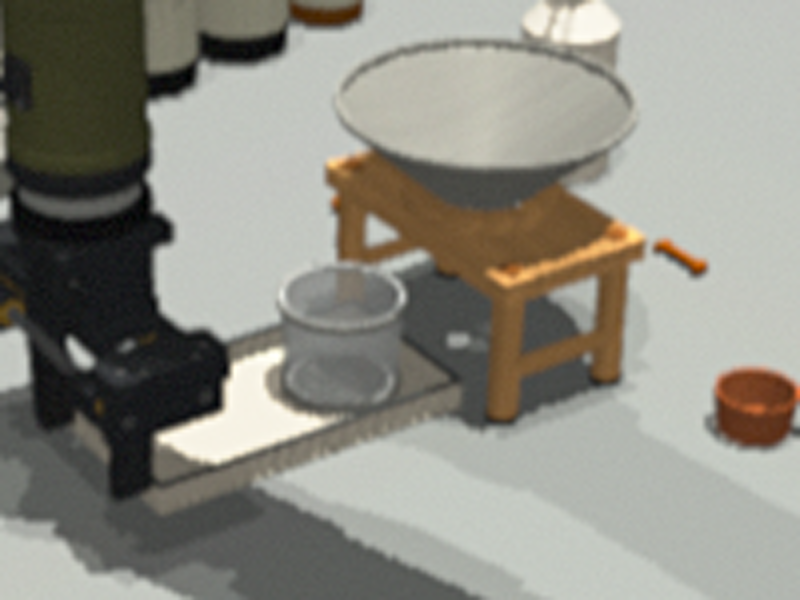

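Contact is square and the tray is straight (cup rim in the scene crop 312–448 × 268–372, in the side crop 277–407 × 262–332). I'll check the remaining distance.

```bash
python3 - <<'E' | sed 1,7d
from st import *
s=cf([("scene",pick(sc,312,268,449,373))],.063,.0365,[.55,-.03]);print("cup",s.fun,stand(s.x,Ssc))
s=cf([("side",pick(si,276,261,408,333))],.063,.0365,[.55,-.03]);print("cup side",s.fun,stand(s.x,Ssi))
print([stand(ray("scene",sc(*a),.018),Ssc) for a in[(264,400)]],[stand(ray("side",si(*a),.018),Ssi) for a in[(460,376),(154,483)]])
print([stand(wray("w7",a,.018),Sw) for a in[(245,348),(400,348)]])
E
```

```text
cup [ 0.381   0.4268 -0.3813 -0.3705] [0.0001 0.0945]
cup side [ 0.3722  0.956  -0.3716 -0.8386] [0.0015 0.0941]
[array([0.0505, 0.0476])] [array([-0.046 ,  0.0441]), array([-0.0442,  0.2451])]
[array([-0.0296,  0.2489]), array([0.0334, 0.2486])]
```

Request:
{"fn": "carry_out", "kwargs": {"targets": "0.8 0 0 1.5 0;0.8 0 0 2 0;0.8 0 0 3 0;0.8 0 0 3 0;0.8 0 0 3 0;0.8 0 0 3 0;0.8 0 0 3 0;0.8 0 0 3 0;0.8 0 0 3 0;0.8 0 0 3 0;0.8 0 0 3 0;0.8 0 0 3 0;0.8 0 0 3 0;0.8 0 0 3 0;0.8 0 0 3 0;0.8 0 0 3 0;0.8 0 0 2 0;0.8 0 0 1.5 0;0.8 0 0 1 0;0.8 0 0 0 0"}}

```text
clock: 14.68
tool_pos: [0.5894, 0.0443, 0.1757]
eef_rot: [0.544, 0.452, -0.543, 0.453]
contact_force: [0.6, 2.7, 0.7]
opening: 0.8
```

```bash
python3 - <<'E' | sed 1,7d
from st import *
goto(.6101,.1617,.174,-np.pi/2-.18)
s,p,R=st();print("hand",stand(p,Sw))
im,d=eyes.snapshot("scene");cv2.imwrite("pics/s8.png",cv2.resize(im[160:310,200:400],None,fx=4,fy=4,interpolation=cv2.INTER_CUBIC))
im,d=eyes.snapshot("side");cv2.imwrite("pics/t8.png",cv2.resize(im[180:330,250:450],None,fx=4,fy=4,interpolation=cv2.INTER_CUBIC))
E
```

```text
t 14.6833 pos [0.5894 0.0443 0.1757] zyaw -1.753883886924121 q [-0.0299  0.988  -0.2166  1.7957  0.4732  0.4081 -0.7725] F [0.6325 2.658  0.7478] open 0.7997313091465067
shift now-axes mm [   1.5884   -1.032  -119.2049] turn about tool x (=-dyaw) -0.00308756012922462
hand [0.0007 0.2108]
```

View pics/s8.png

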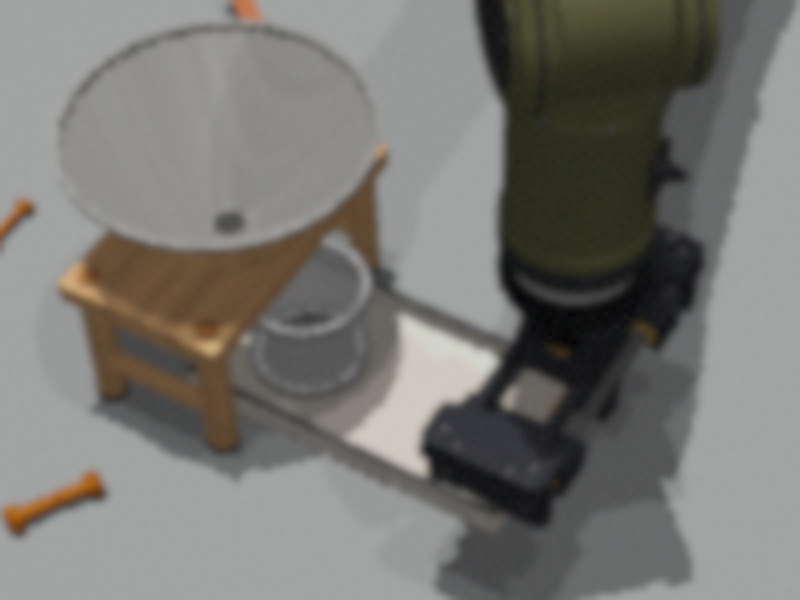

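View pics/t8.png

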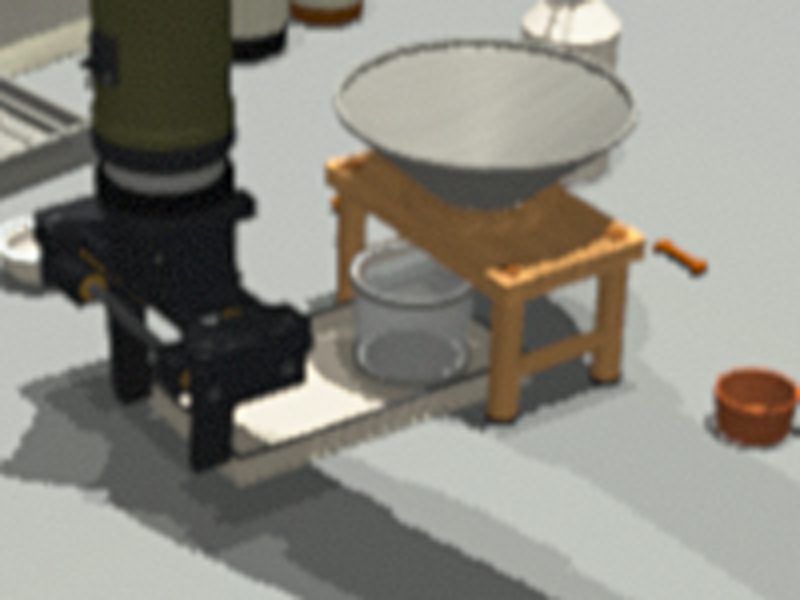

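The cup is entering upright under the board with clear room at the legs. About 44 mm remain, so I'll push 38 and check.

Request:
{"fn": "carry_out", "kwargs": {"targets": "0.8 0 0 1.5 0;0.8 0 0 2 0;0.8 0 0 2.5 0;0.8 0 0 2.5 0;0.8 0 0 2.5 0;0.8 0 0 2.5 0;0.8 0 0 2.5 0;0.8 0 0 2.5 0;0.8 0 0 2.5 0;0.8 0 0 2.5 0;0.8 0 0 2.5 0;0.8 0 0 2.5 0;0.8 0 0 2.5 0;0.8 0 0 2.5 0;0.8 0 0 2 0;0.8 0 0 1.5 0;0.8 0 0 1 0;0.8 0 0 0 0"}}

```text
clock: 16.28
tool_pos: [0.5825, 0.0068, 0.1757]
eef_rot: [0.544, 0.451, -0.544, 0.453]
contact_force: [1.0, 1.2, 0.7]
opening: 0.802
```

```bash
python3 - <<'E' | sed 1,7d
from st import *
goto(.6101,.1617,.174,-np.pi/2-.18)
s,p,R=st();print("hand",stand(p,Sw))
im,d=eyes.snapshot("scene");cv2.imwrite("pics/s9.png",cv2.resize(im[160:310,200:400],None,fx=4,fy=4,interpolation=cv2.INTER_CUBIC))
im,d=eyes.snapshot("side");cv2.imwrite("pics/t9.png",cv2.resize(im[180:330,250:450],None,fx=4,fy=4,interpolation=cv2.INTER_CUBIC))
E
```

```text
t 16.2833 pos [0.5825 0.0068 0.1757] zyaw -1.7540467223426706 q [ 0.033   0.9826 -0.2162  1.8224  0.4943  0.3889 -0.7339] F [1.029  1.2214 0.6925] open 0.8016958576394358
shift now-axes mm [   1.5231   -1.0532 -157.3081] turn about tool x (=-dyaw) -0.0032503955477740654
hand [0.0006 0.1727]
```

View pics/s9.png

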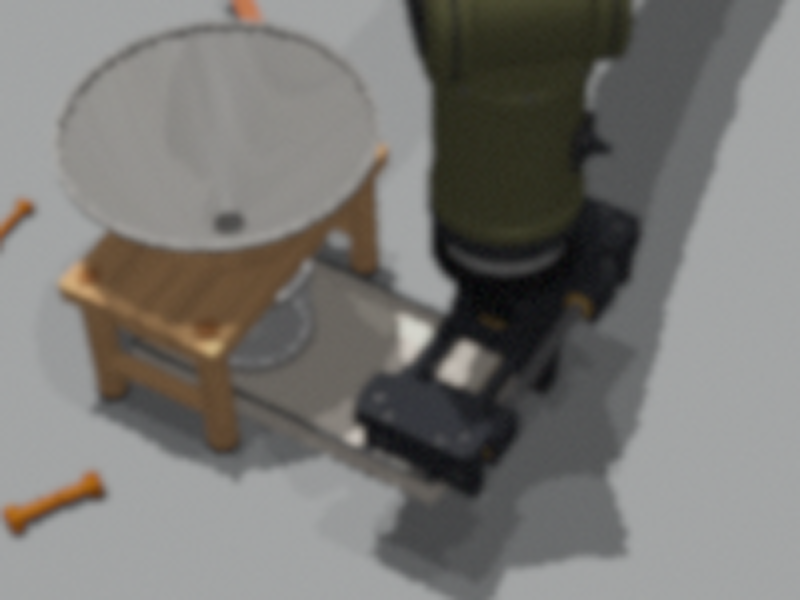

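View pics/t9.png

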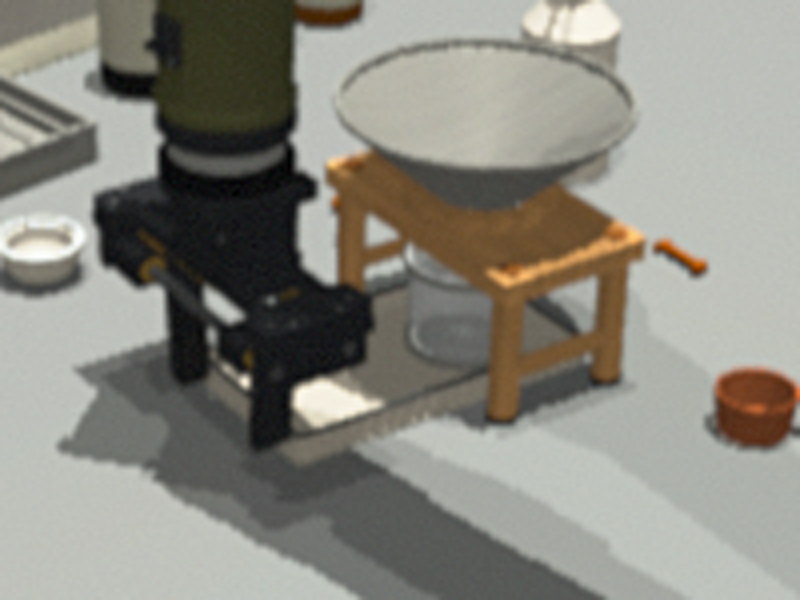

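```bash
python3 - <<'E' | sed 1,7d
from st import *
ex=np.array([np.cos(-.18),np.sin(-.18)]);ey=np.array([-ex[1],ex[0]])
for n,S,o in(("side",Ssi,(250,180)),("scene",Ssc,(200,160))):
  for ys in(0,.006,.012):
    c=S+ey*ys;f=lambda z,R:((ext(n,*c,z,R)-np.r_[o,o])*4+1.5).round()
    print(n,ys,"rim",f(.063,.0365),"foot",f(.003,.033))
E
```

```text
side 0 rim [414. 224. 540. 285.] foot [417. 313. 528. 371.]
side 0.006 rim [406. 227. 531. 288.] foot [409. 316. 520. 374.]
side 0.012 rim [397. 229. 523. 291.] foot [401. 319. 512. 377.]
scene 0 rim [171. 209. 302. 305.] foot [189. 283. 302. 369.]
scene 0.006 rim [180. 212. 311. 309.] foot [197. 287. 311. 373.]
scene 0.012 rim [189. 216. 320. 313.] foot [206. 290. 319. 377.]
```

The images match the cup about 6–7 mm short (side foot left edge ≈ 409, scene foot right edge ≈ 312). Final push, then I retreat.

Request:
{"fn": "carry_out", "kwargs": {"targets": "0.8 0 0 1 0;0.8 0 0 1.5 0;0.8 0 0 1.5 0;0.8 0 0 1.5 0;0.8 0 0 1 0;0.8 0 0 0 0;0.8 0 0 0 0;0.8 0 0 -1 0;0.8 0 0 -5 0;0.8 0 0 -15 0;0.8 0 0 -30 0;0.8 0 0 -30 0;0.8 -20 0 -30 0;0.8 -30 0 -30 0;0.8 -30 0 0 0;0.8 -30 0 0 0;0.8 0 0 0 0;0.8 0 0 0 0;0.8 0 0 0 0"}}

```text
clock: 17.97
tool_pos: [0.6062, 0.1384, 0.2844]
eef_rot: [-0.543, -0.451, 0.544, -0.453]
contact_force: [0.7, -0.2, 0.2]
opening: 0.797
```

```bash
python3 - <<'E' | sed 1,7d
from st import *
goto(.6101,.1617,.174,-np.pi/2-.18)
im,d=eyes.snapshot("scene");cv2.imwrite("pics/s10f.png",im);cv2.imwrite("pics/s10.png",cv2.resize(im[160:310,200:400],None,fx=4,fy=4,interpolation=cv2.INTER_CUBIC))
im,d=eyes.snapshot("side");cv2.imwrite("pics/t10.png",cv2.resize(im[180:330,250:450],None,fx=4,fy=4,interpolation=cv2.INTER_CUBIC))
E
```

```text
t 17.9667 pos [0.6062 0.1384 0.2844] zyaw -1.7542938440235685 q [-0.1354  0.849  -0.2972  1.67    0.362   0.6781 -0.8055] F [ 0.662  -0.2059  0.1514] open 0.7973051391562118
shift now-axes mm [110.318   -0.5263 -23.9263] turn about tool x (=-dyaw) -0.0034975172286717537
```

View pics/s10.png

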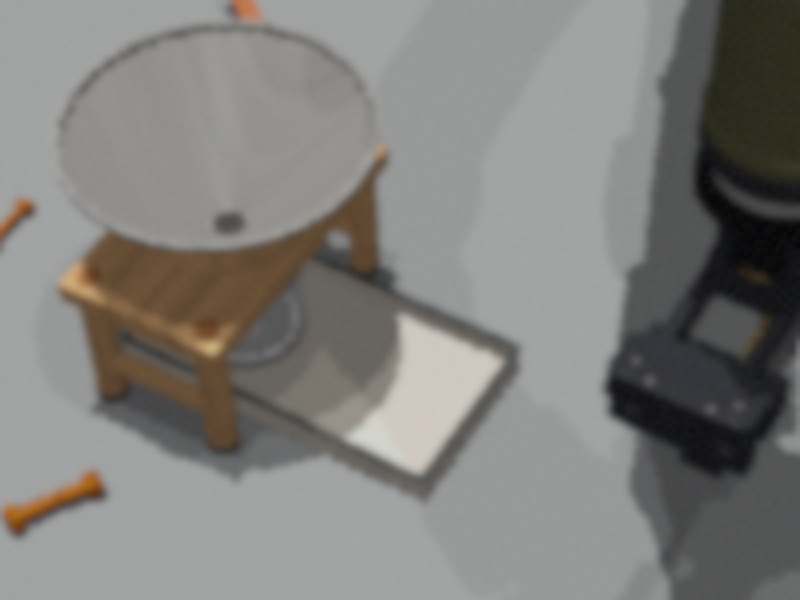

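View pics/t10.png

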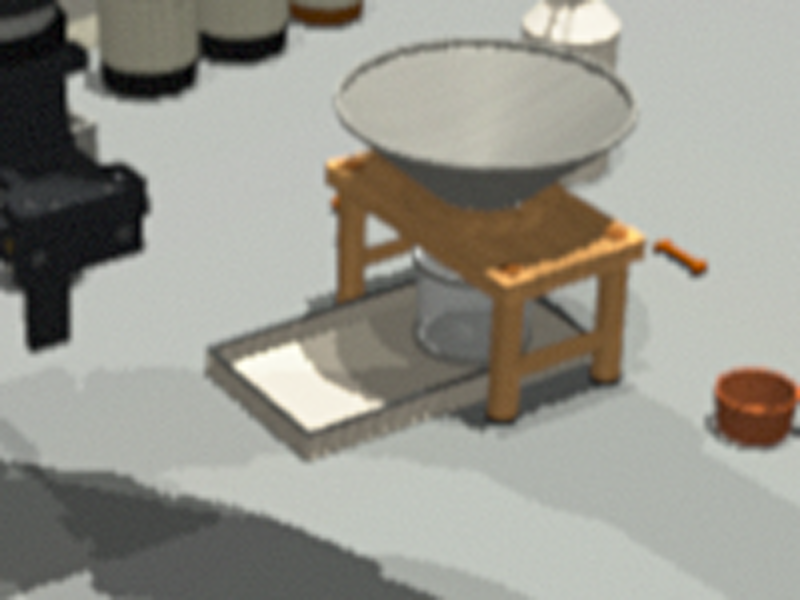

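Cup edges (side: foot left ≈ 417, rim left ≈ 413; scene: foot right ≈ 301) match the predicted centred position. The stand has not moved and the hand is clear, so I hand the job in.

```bash
python3 - <<'E'
from plant import r
print(r.finish_job())
E
```

```text
the job is handed in; nothing more can be done
None
```

I pushed the tray into the passage and handed the job in. By my last pictures the cup stands upright under the spout; the job gives no verdict, so I have no confirmation beyond those pictures.

- **Moves:** With two open fingertips I pushed the tray's long side to square it up and bring it onto the passage line. I then pushed it straight in from its free end by about 120 mm. The wrist readings I took showed about 1 to 3 N of push.
- **Last check:** In the scene and side pictures the visible edges of the cup match a cup centred on the spout to about 2 mm. The tray lies flat between the legs and the funnel rim and legs are where they were at the start. The hand is clear, and about 18 s of the 61 s were used.
- **What disagreed:** The two fixed cameras differ by about 9 mm in absolute position, so I measured the cup relative to the stand. The wrist camera put the starting distance from cup to spout about 4 mm longer, so the cup may be up to about 4 mm short of centre. The limit is 12 mm.
- **Not checked:** I did not re-measure the other things on the counter. None of my moves went near them, and those visible in the last pictures look unmoved.

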